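Close the sale: shut the cash tin, ring the bell, point out the jar

ROBOT

A 7-joint arm with a two-finger parallel gripper is mounted at the origin on a cart in front of the work surface, level with it; the furniture and walls round the work are solid. World frame = base frame: x ahead of the robot, y to its left, z up, the work surface at z = 0. Lengths are in m, angles in rad, forces in N, time in s.
With the tool pointing down it reaches from about 0.425 to 0.875 m from the base axis. Payload 4.7 kg.
Tool frame: the origin (TCP) lies at the very end of the fingers, on their centre line; the grasp point (between the pads) lies 19 mm behind it; z points along the fingers, y is the direction in which the jaws open and shut (so a half turn about z gives the same grasp; the last joint's range is limited). The gripper opens to 87 mm and grips with 3 to 60 N. Pads are 19 mm wide; open, the fingers measure 117 mm over their backs; the gripper's body (75 mm by 190 mm) begins 51 mm behind the grasp point.
Start: joints at [-1.155, 0.321, -0.07, 1.45, 0.023, 1.371, -0.057], TCP at [0.254, 0.598, 0.223] pointing down, gripper open.
Joint ranges: [-2.86, 2.86], [-0.3, 2.09], [-1.38, 1.24], [0.06, 2.45], [-1.56, 4.7], [0.09, 2.05], [-2.69, 2.69]. Speed limits (rad/s): [2.57, 2.57, 3.14, 3.14, 3.14, 3.14, 3.14].

INTERFACE

Orientations are given as a rotation vector (axis times angle).
In Python, from bench import ctrl gives the robot as it stands. The module is installed in compiled form; this text tells all that it offers.
- The arm moves only by the tool move_arm, never from a script. Its arguments are lists of equal length, an entry for each row: "dp": the shift along the tool's x, y, z in units of 30 mm (1.0 is 30 mm), a list of three; "turn": the turn about the tool's z in units of 5 degrees (1.0 is 5 degrees); "jaw": the opening, from -1 (shut) to 1 (fully open). A call has 1 to 5 rows; each row is the pose to reach, as a shift and turn from the pose commanded when the call began, along the tool's axes at that moment; what a row does not reach only later rows make up. A row lasts 1/10 s, in which the tool goes at most 50 mm and 8.59 degrees, less where a joint would pass 70% of its speed; a pose out of reach is approached as far as the arm can. A call with a gripper value outside its range is refused whole. The fingers move at their own pace and stop on an object; "grip_force" is the grip in N (left out, the last holds). Time passes only in rows, so rows that repeat a pose let the fingers close. It gives the time, the measured TCP pose, the force and the opening at its end, in the units of the state.
- ctrl.get_state(): the state, without advancing time (a new reading comes with each control period).
- ctrl.get_image(name): name is "scene" or "side" or "wrist"; returns the picture (400x640x3 uint8, red, green, blue); there is no depth.
- ctrl.camera_info(name): a dict with "intrinsics" (3x3 intrinsics, pixels), "extrinsics" (4x4, takes a point from world to camera coordinates). Camera axes: x right, y up, looking along -z (the intrinsics and any distortion apply to the point x, -y, -z); pixel columns grow to the right and rows downward; lengths in m; the calibration is good to about 2 mm. A picture is of the moment at which its call begins: read the wrist's pose just before it. camera_info takes no time and is no camera call; for the wrist camera it gives the pose at the moment of the call.
- ctrl.close_job(): hands the job in, once; it reports no verdict.
Trained networks look in the newest picture that a camera, given by its name, has taken for a name from the list of things; names that differ only in an ending like _2 or _b are one class to them, and where a whole thing is asked for, a point or a joint stands for the part that bears it (a point fixed in the world has none). Each returns a list of dicts, best first, with "confidence" (0 to 1); they miss things now and then, are a little off and sometimes report something else, mostly with a low value. They report only what shows in the picture. A call takes as long as a camera call. They do not tell look-alikes from the thing itself.
- ctrl.look_for(camera, target): "rect" ([centre column, centre row, width, height] in pixels, round what is visible of it).
- ctrl.masks_of(camera, target): "region" (400x640 bool, what is visible of it) and "rect" ([centre column, centre row, width, height] in pixels, round what is visible of it).
The state is a dict: "time": time; "joint_positions": joint angles; "qd": joint speeds; "joint_torque": joint torques, N m; "position": TCP position; "tool_rot": TCP orientation; "ft_force": force on the tool from outside, world axes, zero at the start; "torque": the same for the moment, N m; "grip_width": opening from 0.0 (shut) to 1.0 (fully open).
Only numpy, scipy, OpenCV 4.12 (cv2) and the standard library are available. Lean on these libraries where they do the work, as an engineer would, in place of code of your own. Each camera call takes 0.05 s, during which the arm holds its last target. There are 200 camera calls.

TASK

The customer has paid for the jar with the green lid that stands in the wooden tray, so first push the open lid of the red cash tin at the front of the table over and all the way down until it is shut, and then ring the counter bell by pressing its button down, to call the shop assistant. Then show the assistant which jar to wrap: point at it with the fingertips over the middle of its green lid, a few centimetres above it, stay there for at least two seconds and finish while still pointing. Pick nothing up, leave the tin and the bell where they stand, and touch neither the tray nor anything in it.

Things in the scene. Friction and masses are not known exactly. Their poses are not given: they have to be found in the camera images.
- coin_tin: Red sheet-metal cash tin that stands open near the front of the table (a shut one farther back is not meant), with coins in it, about 1 kg, loose on the table; 113 x 154 x 58 mm shut. Origin at the centre of its underside; +x points from its front (label and lip) to the hinge at the back, z up. The lid's hinge runs along y at x = +54 mm, z = 56 mm; the tin is 96 mm deep in front of it and about +-77 mm wide.
- coin_tin_lid (a joint): Lid of the cash tin, rad: 0 shut, grows as it opens, about 1.83 at its stop. It starts open at 1.25 to 1.8 (upright is 1.57, beyond it leans away from the front). The hinge is a little stiff: the lid stays where it is left above about 1 rad and sinks shut slowly, or not at all, below that, so it has to be followed down; it takes about 1 N or less at the edge. Pushed down on its outer face it stops at 0, flat on the tin, its top 58 mm above the table.
- tin_lid_edge (a point): Middle of the lid's free (front) edge, on the lid, 104 mm from the hinge axis; when the lid is open this is its highest part, about 0.16 m above the table. The sheet is 2 mm thick; a rim 10 mm wide is folded along the edges, on the side that faces the front of the tin when the lid is open.
- bell_top (a point): Top centre of the button of the silver counter bell (white-silver dome on a black foot, 76 mm across and 56 mm high, loose). The button is an upright pin 11 mm across that stands 12 mm above the dome; it is pressed straight down.
- call_bell_button (a joint): Travel of the bell's button, m: 0 up, 0.003 fully down; a spring returns it (about 8 N when fully down). The bell sounds beyond 0.0015.
- jar_top (a point): Centre of the top of the green lid of the glass jar with red contents, 62 mm wide and 86 mm high, loose in the tray (one like it on the raised back of the table is not meant); lid 56 mm across. z is up.
- spice_jar: Glass jar with a yellow cap, 42 mm wide, 96 mm high, loose in the tray: not to be touched. Origin at the centre of its underside.
- food_tin: Red food tin with a silver top, 57 mm wide, 72 mm high, loose in the tray: not to be touched. Origin at the centre of its underside.
- spice_jar_b: A second one like spice_jar, also in the tray: not to be touched.
- food_tin_b: A second one like food_tin, also in the tray: not to be touched.
- tray_card: Brown card upright in a wooden foot, 28 x 68 x 85 mm, loose in the front left corner of the tray: not to be touched. Origin at the centre of its underside.
- goods_tray: Open wooden tray, 355 x 216 x 36 mm, board floor 6 mm thick; the five goods stand on its floor in two staggered rows, in any order, with gaps of 10 mm or more between them; the tallest reaches 102 mm above the table. Origin at the centre of its underside, x along its length.
- green_lid_jar: The same jar with the green lid, the one to point at; origin at the centre of its underside. It is not to be touched.
There are look-alikes about, which are no part of the job. Leave any purple look-alike of the part that bears bell_top alone.

How it is judged:
By the outcome, as a careful person would: the job done as asked, in the order asked, and still so for the second after the job is handed in, with the robot touching nothing.
It also fails if it takes over 61 s, if anything falls off the work surface, if the arm or the gripper's body presses on something with over 40 N, if the wrist force passes 120 N, or if a joint passes its speed limit or range.

## Working session

There is one attempt and no reset: what is moved stays moved. The work goes in short steps, Python scripts to look and compute and a tool call to move; the robot and the scene stay as the last step left them, time stands still between calls to the robot, and variables do not carry over. Pictures are saved under pics/ and viewed, about 8 in all and at most 12, crops included, and the job is handed in when it is done.

Besides the shell and the picture viewer there is one more tool, called after ">>>" by a JSON object that holds its "op" and its "data", one argument or row to a line. move_arm: Moves the arm, as the interface text tells. Its arguments: {"type":"object","properties":{"dp":{"type":"array","items":{"type":"array","items":{"type":"number"}}},"turn":{"type":"array","items":{"type":"number"}},"jaw":{"type":"array","items":{"type":"number"}},"grip_force":{"type":"number"}},"required":["dp","turn","jaw"]}

```bash
mkdir -p pics; python3 - <<'E'
from bench import ctrl
import cv2,numpy as np
s=ctrl.get_state();print({k:np.round(v,3).tolist() for k,v in s.items()})
for n in("scene","side"):
    im=ctrl.get_image(n);cv2.imwrite(f"pics/{n}0.png",im[:,:,::-1])
    c=ctrl.camera_info(n);print({k:np.round(v,4).tolist() if not isinstance(v,str) else v for k,v in c.items()})
    for t in("coin_tin","coin_tin_lid","tin_lid_edge","bell_top","jar_top","green_lid_jar","goods_tray"):
        print(n,t,[(np.round(d["rect"]).astype(int).tolist(),round(d["confidence"],2)) for d in ctrl.look_for(n,t)][:4])
E
```

```text
{'time': 0.0, 'joint_positions': [-1.155, 0.322, -0.07, 1.452, 0.023, 1.371, -0.057], 'qd': [0.001, -0.0, -0.001, 0.001, -0.001, -0.002, -0.0], 'joint_torque': [0.001, -49.129, -0.403, -31.252, -0.064, 0.044, 0.0], 'position': [0.254, 0.598, 0.221], 'tool_rot': [-0.627, -3.078, 0.003], 'ft_force': [0.742, 0.704, -0.702], 'torque': [0.041, -0.018, -0.022], 'grip_width': 1.001}
{'intrinsics': [[487.1228, 0.0, 321.8666], [0.0, 487.1228, 200.2345], [0.0, 0.0, 1.0]], 'extrinsics': [[0.664, -0.7478, -0.0005, -0.4058], [0.5308, 0.4709, 0.7046, -0.3529], [-0.5267, -0.4681, 0.7096, -1.3184], [0.0, 0.0, 0.0, 1.0]]}
scene coin_tin [([239, 172, 52, 61], 0.7)]
scene coin_tin_lid [([242, 156, 45, 34], 0.91)]
scene tin_lid_edge [([364, 275, 15, 32], 0.71)]
scene bell_top []
scene jar_top [([337, 222, 23, 30], 0.69)]
scene green_lid_jar [([338, 223, 22, 32], 0.6)]
scene goods_tray [([356, 266, 131, 103], 0.94)]
{'intrinsics': [[506.9138, 0.0, 317.3991], [0.0, 506.9138, 195.0493], [0.0, 0.0, 1.0]], 'extrinsics': [[0.9769, -0.2137, 0.0016, -0.526], [0.1258, 0.5813, 0.8039, -0.1089], [-0.1727, -0.7852, 0.5947, -1.6248], [0.0, 0.0, 0.0, 1.0]]}
side coin_tin [([292, 148, 42, 60], 0.61)]
side coin_tin_lid [([303, 136, 24, 35], 0.9)]
side tin_lid_edge [([301, 136, 27, 34], 0.76)]
side bell_top []
side jar_top [([301, 138, 26, 40], 0.66)]
side green_lid_jar [([301, 136, 25, 40], 0.7), ([334, 214, 22, 30], 0.64)]
side goods_tray [([302, 137, 25, 39], 0.69), ([329, 252, 87, 96], 0.57), ([291, 148, 43, 58], 0.47)]
```

```bash
python3 - <<'E'
import cv2
a=cv2.imread("pics/scene0.png")[60:380,120:520];b=cv2.imread("pics/side0.png")[60:380,120:520]
cv2.imwrite("pics/s1.png",cv2.resize(a,None,fx=2,fy=1.85,interpolation=3)[:600])
cv2.imwrite("pics/s2.png",cv2.resize(b,None,fx=2,fy=1.85,interpolation=3)[:600])
E
```

```text
(no output)
```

View pics/s1.png

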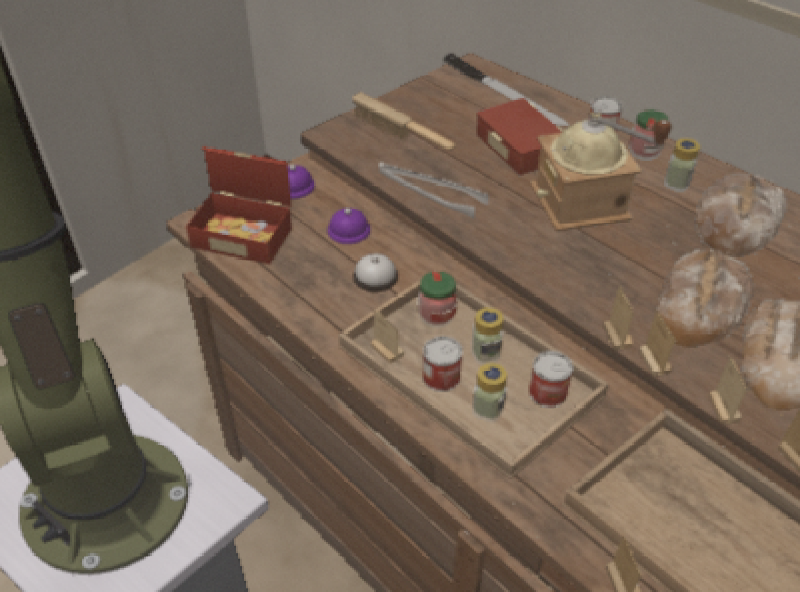

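View pics/s2.png

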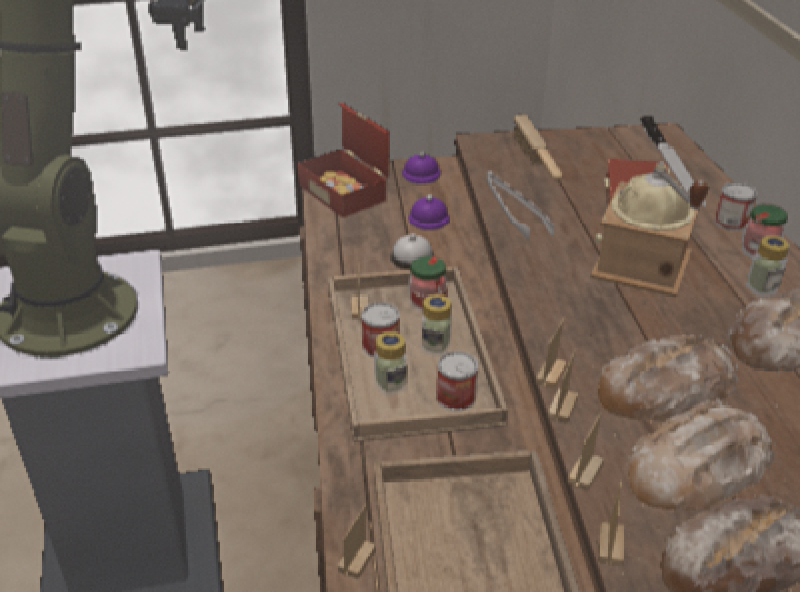

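Scene view (original pixels = crop/2+120, crop/1.85+60): the open tin is at about (242,171), with a shut look-alike farther back at (378,132). The silver bell is at (308,206), and the purple ones at (294,181) and (267,157) are not to be used. The tray jar's green lid is at (338,212), with a look-alike at the back at (446,124). Next, a zoomed crop of the chosen things in both views.

```bash
python3 - <<'E'
import cv2,numpy as np
a=cv2.imread("pics/scene0.png")[130:240,205:355];b=cv2.imread("pics/side0.png")[110:225,265:355]
A=cv2.resize(a,None,fx=5,fy=5,interpolation=cv2.INTER_CUBIC);B=cv2.resize(b,None,fx=5,fy=5,interpolation=cv2.INTER_CUBIC)
cv2.imwrite("pics/c1.png",A);cv2.imwrite("pics/c2.png",B);print(A.shape,B.shape)
E
```

```text
(550, 750, 3) (575, 450, 3)
```

View pics/c1.png

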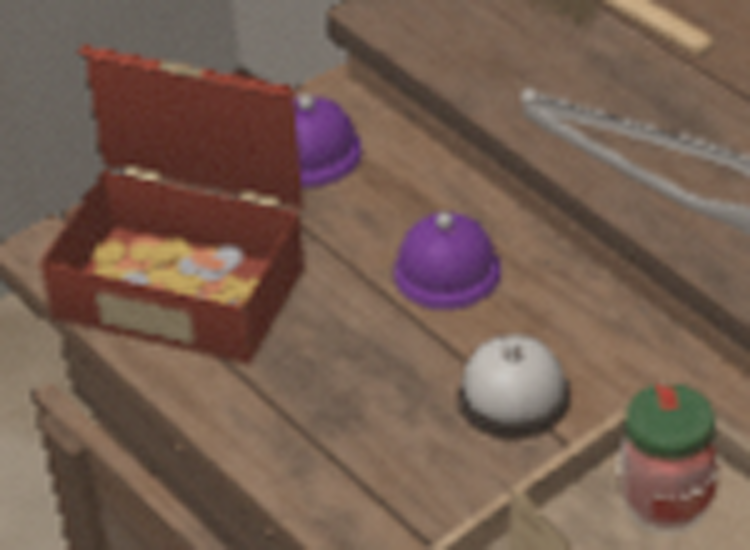

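View pics/c2.png

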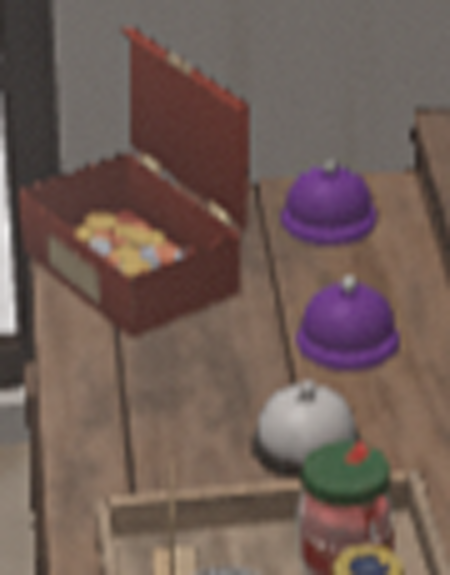

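```bash
cat > h.py <<'E'
import numpy as np,cv2
from bench import ctrl
def P(n):
    c=ctrl.camera_info(n);E=np.diag([1,-1,-1])@np.array(c["extrinsics"])[:3]
    return np.array(c["intrinsics"])@E
def tri(p,q,A,B): 
    X=cv2.triangulatePoints(A,B,np.float64(p).reshape(2,1),np.float64(q).reshape(2,1))[:,0];return X[:3]/X[3]
def proj(M,X): x=M@np.append(X,1);return x[:2]/x[2]
def onz(M,p,z): # pixel -> point at height z
    H=M[:,[0,1,3]].copy();H[:,2]+=M[:,2]*z
    x=np.linalg.solve(H,[*p,1]);return np.r_[x[:2]/x[2],z]
E
python3 - <<'E'
from h import *
A,B=P("scene"),P("side")
for n,a,b,z in [("bell",(513,347),(307,384),.056),("purple",(445,217),(350,282),.056),("jar",(670,410),(347,468),.092),("lidL",(86,48),(125,28),.158),("lidR",(297,90),(248,104),.158),
 ("hingeR",(299,212),(240,228),.056),("botFR",(248,360),(133,335),0),("topFR",(252,310),(136,292),.05),("topFL",(45,264),(22,190),.05)]:
    p=(205+a[0]/5,130+a[1]/5);q=(265+b[0]/5,110+b[1]/5);X=tri(p,q,A,B)
    print(n,X.round(3),"res",(proj(A,X)-p).round(1),(proj(B,X)-q).round(1),"z-plane",onz(A,p,z).round(3),onz(B,q,z).round(3))
E
```

```text
bell [0.575 0.029 0.056] res [ 0.1 -0.9] [-0.4  0.7] z-plane [0.572 0.027 0.056] [0.577 0.033 0.056]
purple [0.636 0.15  0.054] res [ 0.  -0.2] [-0.1  0.2] z-plane [0.633 0.148 0.056] [0.636 0.149 0.056]
jar [ 0.569 -0.108  0.092] res [-0.   0.2] [ 0.1 -0.1] z-plane [ 0.57  -0.108  0.092] [ 0.569 -0.109  0.092]
lidL [0.512 0.36  0.165] res [ 0.  -0.1] [-0.   0.1] z-plane [0.516 0.367 0.158] [0.514 0.373 0.158]
lidR [0.575 0.221 0.167] res [ 0.1 -0.6] [-0.3  0.5] z-plane [0.58  0.228 0.158] [0.58  0.24  0.158]
hingeR [0.57  0.226 0.061] res [ 0.1 -0.8] [-0.4  0.6] z-plane [0.57  0.227 0.056] [0.574 0.237 0.056]
botFR [0.483 0.193 0.001] res [ 0.1 -0.4] [-0.2  0.3] z-plane [0.482 0.193 0.   ] [0.484 0.197 0.   ]
topFR [0.487 0.188 0.045] res [-0.1  0.5] [ 0.2 -0.4] z-plane [0.486 0.185 0.05 ] [0.485 0.178 0.05 ]
topFL [0.421 0.319 0.057] res [ 0.1 -0.7] [-0.3  0.5] z-plane [0.423 0.324 0.05 ] [0.424 0.335 0.05 ]
```

```bash
cat >> h.py <<'E'
from scipy.spatial.transform import Rotation as Ro
def go(*targets,yaw=None):
    s=ctrl.get_state();R=Ro.from_rotvec(s["tool_rot"]).as_matrix();p=np.array(s["position"])
    print("t",round(s["time"],2),"p",p.round(4),"F",np.round(s["ft_force"],1),"zaxis",R[:,2].round(3),"yawY",np.degrees(np.arctan2(R[1,1],R[0,1])).round(1))
    for t in targets: print(t,"dp",(R.T@(np.array(t)-p)/.03).round(2).tolist())
E
python3 - <<'E'
from h import *
A,B=P("scene"),P("side")
print(tri((205+61,130+20),(265+66,110+32.6),A,B))
go((0.6,0.324,0.225),(0.6,0.324,0.13))
E
```

```text
[0.66050055 0.31579879 0.0539862 ]
t 0.8 p [0.2542 0.5982 0.2226] F [-1.5 -0.2  0.7] zaxis [ 0.  0. -1.] yawY 67.0
(0.6, 0.324, 0.225) dp [-14.18, -3.91, -0.08]
(0.6, 0.324, 0.13) dp [-14.18, -3.91, 3.09]
```

>>> {"op": "move_arm", "data": {
  "dp": [
    [-1.6, -0.45, 0],
    [-3.2, -0.9, 0],
    [-4.8, -1.35, 0],
    [-6.4, -1.8, 0],
    [-7.1, -1.95, 0]
  ],
  "turn": [-1, -2, -3, -4, -5],
  "jaw": [-1, -1, -1, -1, -1],
  "grip_force": 10
}}

```text
time: 1.3
position: [0.4329, 0.4559, 0.2229]
tool_rot: [-0.048, 3.138, -0.003]
ft_force: [0.1, -0.3, 0.1]
grip_width: 0.63
```

```bash
python3 - <<'E'
from h import *
go((0.6,0.324,0.225),(0.6,0.324,0.13))
E
```

```text
t 1.3 p [0.4329 0.4559 0.2229] F [ 0.1 -0.3  0.1] zaxis [ 0.003 -0.002 -1.   ] yawY 91.7
(0.6, 0.324, 0.225) dp [-5.43, -4.56, -0.04]
(0.6, 0.324, 0.13) dp [-5.43, -4.56, 3.12]
```

>>> {"op": "move_arm", "data": {
  "dp": [
    [-1.2, -1.0, 0],
    [-2.4, -2.0, 0],
    [-3.6, -3.0, 0],
    [-4.8, -4.0, 0],
    [-5.2, -4.3, 0]
  ],
  "turn": [-1, -2, -3, -4, -4.4],
  "jaw": [-1, -1, -1, -1, -1]
}}

```text
time: 1.8
position: [0.5928, 0.3309, 0.2224]
tool_rot: [-0.643, 3.073, -0.006]
ft_force: [0.3, -0.8, -0.8]
grip_width: 0.172
```

```bash
python3 - <<'E'
from h import *
im=ctrl.get_image("wrist");cv2.imwrite("pics/w1.png",im[:,:,::-1])
ctrl.get_image("side")
cv2.imwrite("pics/sd1.png",ctrl.get_image("scene")[:,:,::-1])
go((0.6,0.324,0.225),(0.6,0.324,0.125))
M=P("wrist")
for n,X in [("lidL",[.512,.36,.165]),("lidR",[.575,.221,.165]),("hinge",[.5405,.297,.056])]: print(n,proj(M,X).round(0))
E
```

```text
t 1.95 p [0.5883 0.3367 0.2223] F [-0.9  0.3 -0.5] zaxis [-0.001  0.    -1.   ] yawY 113.8
(0.6, 0.324, 0.225) dp [-0.19, -0.54, -0.09]
(0.6, 0.324, 0.125) dp [-0.19, -0.54, 3.24]
lidL [393. 137.]
lidR [192. 139.]
hinge [309. 130.]
```

View pics/w1.png

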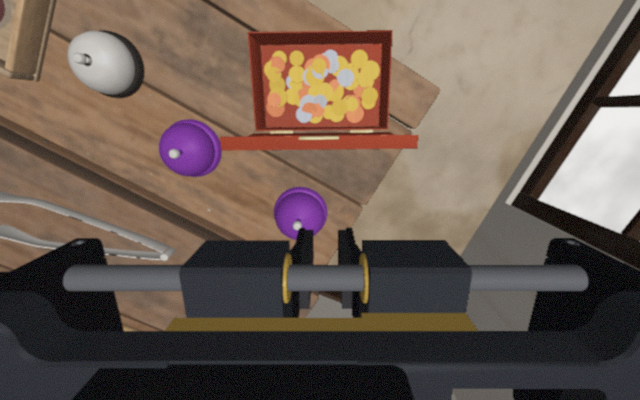

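>>> {"op": "move_arm", "data": {
  "dp": [
    [-0.2, -0.4, 0],
    [-0.2, -0.4, 0.8],
    [-0.2, -0.4, 1.6],
    [-0.2, -0.4, 2.4],
    [-0.2, -0.4, 3.2]
  ],
  "turn": [0, 0, 0, 0, 0],
  "jaw": [-1, -1, -1, -1, -1]
}}

```text
time: 2.45
position: [0.5971, 0.3308, 0.126]
tool_rot: [-0.656, 3.072, 0.001]
ft_force: [-0.7, 0.6, -0.0]
grip_width: 0.004
```

```bash
python3 - <<'E'
from h import *
[ctrl.get_image("side") for _ in range(3)]
im=ctrl.get_image("wrist");cv2.imwrite("pics/w2.png",im[:,:,::-1])
go((0.6,0.324,0.125))
M=P("wrist")
for n,X in [("lidL",[.512,.36,.165]),("lidR",[.575,.221,.165]),("boxFR",[.486,.188,.052]),("boxFL",[.421,.324,.052])]: print(n,proj(M,X).round(0))
hs=cv2.cvtColor(im,cv2.COLOR_RGB2HSV);m=((hs[...,0]<10)|(hs[...,0]>172))&(hs[...,1]>140)
m[:, :100]=0
n,l,st,c=cv2.connectedComponentsWithStats(m.astype(np.uint8));print([s.tolist() for s in st[1:] if s[4]>400])
for col in (230,260,300,350,390): print(col,np.where(m[:,col])[0][[0,-1]] if m[:,col].any() else None)
E
```

```text
t 2.65 p [0.5974 0.3302 0.127 ] F [-0.6  0.7  0. ] zaxis [-0.  0. -1.] yawY 114.1
(0.6, 0.324, 0.125) dp [0.01, -0.22, 0.07]
lidL [466. 142.]
lidR [115. 144.]
boxFR [207.  -6.]
boxFL [416. -12.]
[[216, 0, 211, 135, 13752], [147, 138, 345, 32, 8936]]
230 [  0 377]
260 [  0 169]
300 [  0 168]
350 [  0 169]
390 [  0 168]
```

>>> {"op": "move_arm", "data": {
  "dp": [
    [0.6, 0, 0],
    [1.2, 0, 0],
    [1.55, 0, -0.05],
    [1.85, 0, -0.1],
    [2.15, 0, -0.1]
  ],
  "turn": [0, 0, 0, 0, 0],
  "jaw": [-1, -1, -1, -1, -1]
}}

```text
time: 3.15
position: [0.5398, 0.3035, 0.1312]
tool_rot: [-0.652, 3.07, 0.002]
ft_force: [1.1, 1.3, -0.7]
grip_width: 0.005
```

>>> {"op": "move_arm", "data": {
  "dp": [
    [0.3, 0, 0.07],
    [0.6, 0, 0.18],
    [0.9, 0, 0.32],
    [1.2, 0, 0.5],
    [1.45, 0, 0.75]
  ],
  "turn": [0, 0, 0, 0, 0],
  "jaw": [-1, -1, -1, -1, -1]
}}

```text
time: 3.65
position: [0.4987, 0.2848, 0.1066]
tool_rot: [0.653, -3.073, 0.0]
ft_force: [-0.4, -0.5, -0.4]
grip_width: 0.006
```

```bash
python3 - <<'E'
from h import *
go((0.5,0.28,0.09))
p=np.array(ctrl.get_state()["position"]);d=p[:2]-[.5405,.297];print("u",d@[.911,.413],"v",d@[-.413,.911])
a=ctrl.get_image("scene")[110:230,190:340];b=ctrl.get_image("side")[90:210,250:400]
cv2.imwrite("pics/l1.png",cv2.resize(np.hstack([a,b]),None,fx=2.6,fy=2.6,interpolation=2)[:,:,::-1])
E
```

```text
t 3.65 p [0.4987 0.2848 0.1066] F [-0.4 -0.5 -0.4] zaxis [-0. -0. -1.] yawY 114.0
(0.5, 0.28, 0.09) dp [0.03, -0.16, 0.55]
u -0.04311456491822056 v 0.006101659402501796
```

View pics/l1.png

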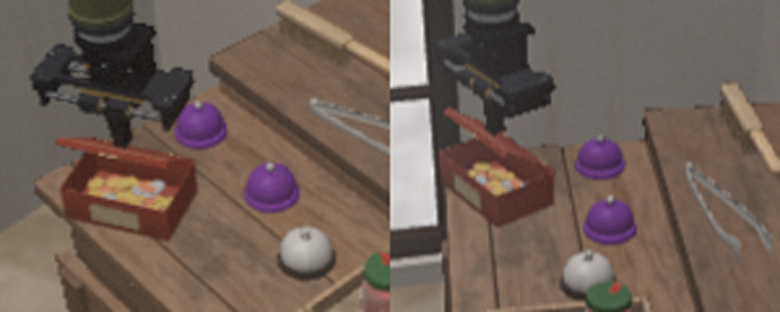

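The lid is at about 45° and following the fingers; the tin hasn't moved. I'll carry on down.

>>> {"op": "move_arm", "data": {
  "dp": [
    [0.2, 0, 0.2],
    [0.38, 0, 0.44],
    [0.5, 0, 0.7],
    [0.63, 0, 1.0],
    [0.68, 0, 1.3]
  ],
  "turn": [0, 0, 0, 0, 0],
  "jaw": [-1, -1, -1, -1, -1]
}}

```text
time: 4.25
position: [0.4802, 0.2766, 0.0672]
tool_rot: [0.653, -3.072, 0.0]
ft_force: [-1.0, -0.1, -0.0]
grip_width: 0.006
```

```bash
python3 - <<'E'
from h import *
go((0.48,0.277,0.058))
E
```

```text
t 4.25 p [0.4802 0.2766 0.0672] F [-1.  -0.1 -0. ] zaxis [-0.001 -0.    -1.   ] yawY 114.0
(0.48, 0.277, 0.058) dp [0.0, 0.01, 0.31]
```

>>> {"op": "move_arm", "data": {
  "dp": [
    [0, 0, 0.12],
    [0, 0, 0.22],
    [0, 0, 0.3],
    [0, 0, 0.36],
    [0, 0, 0.36]
  ],
  "turn": [0, 0, 0, 0, 0],
  "jaw": [-1, -1, -1, -1, -1]
}}

```text
time: 4.75
position: [0.4809, 0.2769, 0.0585]
tool_rot: [0.652, -3.073, -0.0]
ft_force: [-2.7, -1.5, 7.5]
grip_width: 0.007
```

>>> {"op": "move_arm", "data": {
  "dp": [
    [0, 0, 0.08],
    [0, 0, 0.08],
    [0, 0, -0.6],
    [0, 0, -2],
    [0, 0, -3.4]
  ],
  "turn": [0, 0, 0, 0, 0],
  "jaw": [-1, -1, -1, -1, -1]
}}

```text
time: 5.25
position: [0.4804, 0.2766, 0.1601]
tool_rot: [0.652, -3.072, 0.001]
ft_force: [0.7, 0.9, 0.5]
grip_width: 0.008
```

```bash
python3 - <<'E'
from h import *
go((0.575,0.031,0.155))
a=ctrl.get_image("scene")[110:230,190:340];b=ctrl.get_image("side")[90:210,250:400]
cv2.imwrite("pics/l2.png",cv2.resize(np.hstack([a,b]),None,fx=2.6,fy=2.6,interpolation=2)[:,:,::-1])
E
```

```text
t 5.25 p [0.4804 0.2766 0.1601] F [0.7 0.9 0.5] zaxis [-0.001 -0.001 -1.   ] yawY 114.0
(0.575, 0.031, 0.155) dp [0.44, -8.76, 0.17]
```

View pics/l2.png

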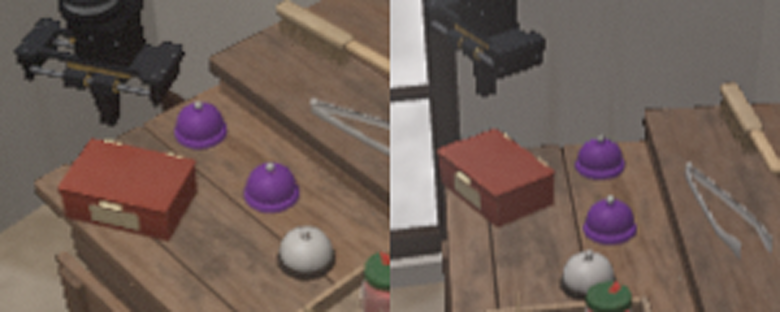

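The lid is shut and flat in both views, and the tin stands where it was. Next I stop short of the silver bell for one wrist look.

>>> {"op": "move_arm", "data": {
  "dp": [
    [-0.3, -1.5, 0],
    [-0.6, -3, 0],
    [-0.9, -4.5, 0],
    [-1.2, -6, 0],
    [-1.5, -7.5, 0]
  ],
  "turn": [0, 0, 0, 0, 0],
  "jaw": [-1, -1, -1, -1, -1]
}}

```text
time: 5.85
position: [0.6142, 0.0881, 0.159]
tool_rot: [-0.653, 3.073, 0.0]
ft_force: [-0.1, 0.9, 0.1]
grip_width: 0.008
```

>>> {"op": "move_arm", "data": {
  "dp": [
    [0, -0.6, 0],
    [0, -1.1, 0],
    [0, -1.2, 0],
    [0, -1.2, 0],
    [0, -1.2, 0]
  ],
  "turn": [0, 0, 0, 0, 0],
  "jaw": [-1, -1, -1, -1, -1]
}}

```text
time: 6.35
position: [0.6274, 0.0589, 0.1592]
tool_rot: [0.657, -3.072, -0.002]
ft_force: [-0.4, 0.5, -0.3]
grip_width: 0.009
```

```bash
python3 - <<'E'
from h import *
M=P("wrist");im=ctrl.get_image("wrist")
go((0.575,0.031,0.155))
print("pred bell",proj(M,[.575,.031,.056]),"jar",proj(M,[.569,-.108,.092]))
p=np.array(ctrl.get_state()["position"]);print("pred tcp pix",proj(M,p))
for t in("bell_top","jar_top"): print([(np.round(d["rect"]).tolist(),d["confidence"]) for d in ctrl.look_for("wrist",t)])
cv2.imwrite("pics/w3.png",im[:,:,::-1])
E
```

```text
t 6.4 p [0.6275 0.0589 0.1593] F [0.  0.4 0.5] zaxis [-0.     0.001 -1.   ] yawY 114.1
(0.575, 0.031, 0.155) dp [1.98, -0.13, 0.14]
pred bell [319.70507062 134.0171315 ] jar [148.34650898  50.74188813]
pred tcp pix [323.87610743 242.49221229]
[([326.0, 139.0, 10.0, 9.0], 0.47)]
[([171.0, 55.0, 114.0, 94.0], 0.62)]
```

View pics/w3.png

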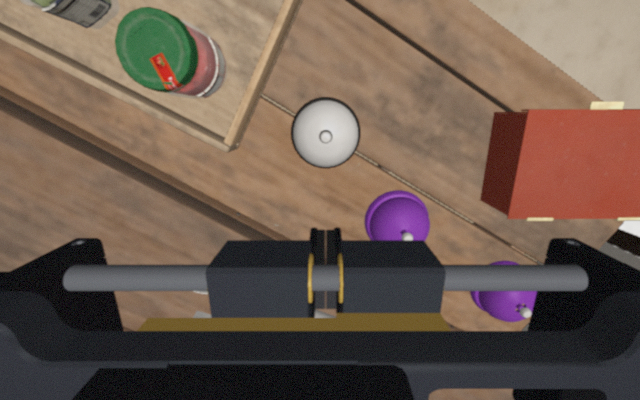

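The wrist view shows the silver bell's button at (326,136) and the tray jar's green lid centred at about (157,50). Both are within about 9 px of the predictions.

```bash
python3 - <<'E'
from h import *
M=P("wrist")
b=onz(M,(326,136.5),.056);j=onz(M,(157,50),.092);print("bell",b,"jar",j)
go((*b[:2],.08))
E
```

```text
bell [0.57492812 0.0366414  0.056     ] jar [ 0.56612367 -0.10301024  0.092     ]
t 6.5 p [0.6276 0.0584 0.1594] F [0.1 0.3 0.3] zaxis [ 0.     0.001 -1.   ] yawY 114.1
(np.float64(0.5749281224674909), np.float64(0.036641400059668656), 0.08) dp [1.9, 0.05, 2.65]
```

>>> {"op": "move_arm", "data": {
  "dp": [
    [1.0, 0, 0],
    [1.9, 0, 0],
    [1.9, 0, 1.0],
    [1.9, 0, 2.0],
    [1.9, 0, 2.9]
  ],
  "turn": [0, 0, 0, 0, 0],
  "jaw": [-1, -1, -1, -1, -1]
}}

```text
time: 7.0
position: [0.5756, 0.0344, 0.0717]
tool_rot: [-0.654, 3.072, 0.001]
ft_force: [-0.1, 1.1, -0.0]
grip_width: 0.009
```

>>> {"op": "move_arm", "data": {
  "dp": [
    [0, 0, 0.2],
    [0, 0, 0.35],
    [0, 0, 0.45],
    [0, 0, 0.5],
    [0, 0, 0.53]
  ],
  "turn": [0, 0, 0, 0, 0],
  "jaw": [-1, -1, -1, -1, -1]
}}

```text
time: 7.5
position: [0.5767, 0.0337, 0.0573]
tool_rot: [-0.652, 3.071, -0.0]
ft_force: [-0.1, 0.4, 0.8]
grip_width: 0.007
```

>>> {"op": "move_arm", "data": {
  "dp": [
    [0, 0, 0.05],
    [0, 0, 0.1],
    [0, 0, 0.15],
    [0, 0, 0.18],
    [0, 0, 0.18]
  ],
  "turn": [0, 0, 0, 0, 0],
  "jaw": [-1, -1, -1, -1, -1]
}}

```text
time: 8.0
position: [0.5767, 0.0336, 0.0528]
tool_rot: [-0.652, 3.072, 0.0]
ft_force: [-2.2, -1.0, 9.1]
grip_width: 0.007
```

>>> {"op": "move_arm", "data": {
  "dp": [
    [0, 0, 0.03],
    [0, 0, 0.06],
    [0, 0, 0.06]
  ],
  "turn": [0, 0, 0],
  "jaw": [-1, -1, -1]
}}

```text
time: 8.3
position: [0.5768, 0.0336, 0.0527]
tool_rot: [-0.652, 3.071, 0.001]
ft_force: [-6.6, -0.7, 19.7]
grip_width: 0.002
```

>>> {"op": "move_arm", "data": {
  "dp": [
    [0, 0, -0.3],
    [0, 0, -1.0],
    [0, 0, -2.0],
    [0, 0, -3.0],
    [0, 0, -3.0]
  ],
  "turn": [0, 0, 0, 0, 0],
  "jaw": [-1, -1, -1, -1, -1]
}}

```text
time: 8.8
position: [0.5789, 0.0337, 0.1438]
tool_rot: [-0.651, 3.065, -0.001]
ft_force: [-0.2, -0.1, 0.2]
grip_width: 0.003
```

```bash
python3 - <<'E'
from h import *
M=P("wrist");im=ctrl.get_image("wrist");cv2.imwrite("pics/w4.png",im[:,:,::-1])
hs=cv2.cvtColor(im,cv2.COLOR_RGB2HSV);m=((abs(hs[...,0].astype(int)-70)<20)&(hs[...,1]>100)).astype(np.uint8)
n,l,st,c=cv2.connectedComponentsWithStats(m);i=1+st[1:,4].argmax();print(st[i],c[i],onz(M,c[i],.09))
go((0.568,-0.106,0.145),(0.568,-0.106,0.127))
E
```

```text
[ 131   99   54   55 1784] [155.76569507 123.7735426 ] [ 0.56555904 -0.10824949  0.09      ]
t 8.85 p [0.5775 0.0336 0.1414] F [-0.1  0.6 -0.1] zaxis [ 0.004  0.001 -1.   ] yawY 114.0
(0.568, -0.106, 0.145) dp [2.18, -4.12, -0.13]
(0.568, -0.106, 0.127) dp [2.18, -4.12, 0.47]
```

>>> {"op": "move_arm", "data": {
  "dp": [
    [0.1, -0.5, -0.2],
    [0.7, -1.6, -0.2],
    [1.3, -2.7, -0.2],
    [1.9, -3.7, -0.2],
    [2.15, -4.1, -0.2]
  ],
  "turn": [0, 0, 0, 0, 0],
  "jaw": [-1, -1, -1, -1, -1]
}}

```text
time: 9.35
position: [0.565, -0.1112, 0.144]
tool_rot: [0.642, -3.072, 0.003]
ft_force: [0.4, -0.6, 1.1]
grip_width: 0.005
```

>>> {"op": "move_arm", "data": {
  "dp": [
    [0, 0, 0],
    [0, 0, 0.2],
    [0, 0, 0.5],
    [0, 0, 0.6],
    [0, 0, 0.6]
  ],
  "turn": [0, 0, 0, 0, 0],
  "jaw": [-1, -1, -1, -1, -1]
}}

```text
time: 9.85
position: [0.5664, -0.1036, 0.1259]
tool_rot: [0.656, -3.07, -0.002]
ft_force: [-0.5, -0.0, -0.2]
grip_width: 0.004
```

```bash
python3 - <<'E'
from h import *
go((0.568,-0.106,0.13))
A,B=P("scene"),P("side")
p=np.array(ctrl.get_state()["position"]);pa,pb=proj(A,p),proj(B,p);print(pa,pb)
a=ctrl.get_image("scene");b=ctrl.get_image("side")
ca=a[130:260,250:380];cb=b[120:250,260:390]
cv2.imwrite("pics/f1.png",cv2.resize(np.hstack([ca,cb]),None,fx=3,fy=3,interpolation=2)[:,:,::-1])
E
```

```text
t 9.85 p [ 0.5664 -0.1036  0.1259] F [-0.5 -0.  -0.2] zaxis [-0.002  0.001 -1.   ] yawY 114.1
(0.568, -0.106, 0.13) dp [-0.01, -0.1, -0.14]
[337.55289535 204.2689713 ] [333.46161431 193.9533985 ]
```

View pics/f1.png

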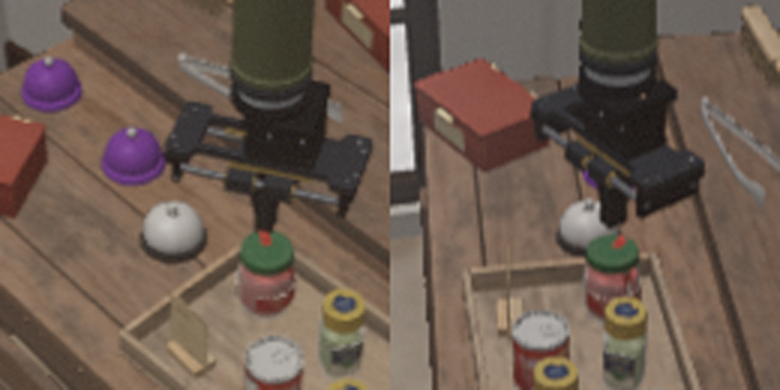

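The fingertip is centred over the green lid in both views, about 34 mm above it. The bell and tin are in place. I'll hold here.

>>> {"op": "move_arm", "data": {
  "dp": [
    [0, -0.06, 0],
    [0, -0.06, 0],
    [0, -0.06, 0],
    [0, -0.06, 0],
    [0, -0.06, 0]
  ],
  "turn": [0, 0, 0, 0, 0],
  "jaw": [-1, -1, -1, -1, -1]
}}

```text
time: 10.45
position: [0.5677, -0.1067, 0.1272]
tool_rot: [-0.653, 3.073, 0.0]
ft_force: [0.2, 0.5, -0.6]
grip_width: 0.005
```

>>> {"op": "move_arm", "data": {
  "dp": [
    [0, 0, 0],
    [0, 0, 0],
    [0, 0, 0],
    [0, 0, 0],
    [0, 0, 0]
  ],
  "turn": [0, 0, 0, 0, 0],
  "jaw": [-1, -1, -1, -1, -1]
}}

```text
time: 10.95
position: [0.5677, -0.1067, 0.1272]
tool_rot: [-0.653, 3.073, 0.0]
ft_force: [0.4, 0.2, 0.7]
grip_width: 0.008
```

>>> {"op": "move_arm", "data": {
  "dp": [
    [0, 0, 0],
    [0, 0, 0],
    [0, 0, 0],
    [0, 0, 0],
    [0, 0, 0]
  ],
  "turn": [0, 0, 0, 0, 0],
  "jaw": [-1, -1, -1, -1, -1]
}}

```text
time: 11.45
position: [0.5677, -0.1067, 0.1271]
tool_rot: [-0.653, 3.073, 0.0]
ft_force: [-0.9, -0.4, 0.3]
grip_width: 0.007
```

>>> {"op": "move_arm", "data": {
  "dp": [
    [0, 0, 0],
    [0, 0, 0],
    [0, 0, 0],
    [0, 0, 0],
    [0, 0, 0]
  ],
  "turn": [0, 0, 0, 0, 0],
  "jaw": [-1, -1, -1, -1, -1]
}}

```text
time: 11.95
position: [0.5677, -0.1067, 0.1272]
tool_rot: [-0.653, 3.073, 0.0]
ft_force: [0.5, -0.1, 0.3]
grip_width: 0.004
```

>>> {"op": "move_arm", "data": {
  "dp": [
    [0, 0, 0],
    [0, 0, 0],
    [0, 0, 0],
    [0, 0, 0],
    [0, 0, 0]
  ],
  "turn": [0, 0, 0, 0, 0],
  "jaw": [-1, -1, -1, -1, -1]
}}

```text
time: 12.45
position: [0.5677, -0.1067, 0.1272]
tool_rot: [-0.653, 3.073, 0.0]
ft_force: [-0.7, -0.2, 0.7]
grip_width: 0.007
```

>>> {"op": "move_arm", "data": {
  "dp": [
    [0, 0, 0],
    [0, 0, 0],
    [0, 0, 0],
    [0, 0, 0],
    [0, 0, 0]
  ],
  "turn": [0, 0, 0, 0, 0],
  "jaw": [-1, -1, -1, -1, -1]
}}

```text
time: 12.95
position: [0.5677, -0.1068, 0.1272]
tool_rot: [-0.653, 3.073, -0.0]
ft_force: [0.0, -0.4, 0.3]
grip_width: 0.003
```

```bash
python3 - <<'E'
from h import *
go((0.568,-0.106,0.126))
print(ctrl.close_job())
E
```

```text
t 12.95 p [ 0.5677 -0.1068  0.1272] F [ 0.  -0.4  0.3] zaxis [ 0.  0. -1.] yawY 114.0
(0.568, -0.106, 0.126) dp [-0.02, 0.02, 0.04]
the job is handed in; nothing more can be done
None
```

I shut the cash tin, rang the silver bell, pointed at the green-lidded jar in the tray for about 3 s, and handed the job in at 12.95 s, still pointing.

- **Tin:** I pushed the lid over and followed it down until it stopped under 7.5 N with the fingertips at 58.5 mm, which matches the shut height of 58 mm. Both camera views then showed it flat, with the tin apparently unmoved.
- **Bell:** I pressed the button with about 20 N at the fingertips. It stopped at 52.7 mm, against about 56 mm when up, so it went fully down. I had no direct reading of the bell sounding.
- **Pointing:** The closed fingertips held still about 35 mm above the middle of the green lid, touching nothing (wrist force within noise). The bell and tray goods appeared in place in the last pictures.

**Disagreement:** The side and scene cameras differed from the wrist camera by 7–12 mm sideways at the tin. The difference was about 6 mm at the bell and jar, so I aimed between the two readings. I did not resolve the cause, but the gap was too small to affect either action.

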